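# Fit the filling nozzle to the doughnut filler's quick coupler

## Robot

A 7-joint arm with a two-finger parallel gripper is mounted at the origin on the work surface. World frame = base frame: x ahead of the robot, y to its left, z up, the work surface at z = 0. Lengths are in m, angles in rad, forces in N, time in s.
With the tool pointing down it reaches from about 0.425 to 0.875 m from the base axis. Payload 8.4 kg.
Tool frame: the origin (TCP) lies at the centre of the arm's flange, where the gripper is bolted on; the fingertips stand 182 mm ahead of it and the grasp point (between the pads) lies 164 mm ahead of it (bot.tips_ahead is the distance from the TCP to the fingertips, in m); z points along the fingers, x is the direction in which the jaws open and shut, and the axes are right-handed (so a half turn about z gives the same grasp; the last joint's range is limited). The gripper opens to 87 mm and grips with 3 to 60 N. Pads are 19 mm wide; open, the fingers measure 117 mm over their backs; the gripper's body (75 mm by 190 mm) begins 51 mm behind the grasp point.
Start: joints at [-0.099, 0.333, 0.04, 1.465, -0.013, 1.343, -0.059], TCP at [0.65, -0, 0.405] pointing down, gripper open.
Joint ranges: [-2.58, 2.58], [-0.38, 2.09], [-1.3, 1.39], [0.25, 2.4], [-1.5, 4.64], [0.08, 2.09], [-2.65, 2.65]. Speed limits (rad/s): [2.22, 2.22, 2.79, 2.79, 3.14, 3.14, 3.14].

## Interface

Orientations are given as a 3x3 rotation matrix whose columns are the frame's x, y, z axes.
In Python, from rig import bot gives the robot as it stands. The module is installed in compiled form; this text tells all that it offers.
- The arm moves only by the tool servo_tool, never from a script. Its argument "steps" is a list that holds one entry, the list of rows, each a list of 6 numbers: the shift along the tool's x, y, z normalised to -1 to 1, where 1 is 0.15 m, then the turn, a rotation vector about the tool's x, y, z normalised to -1 to 1, where 1 is 120 degrees. A call has 1 to 20 rows; each row is the pose to reach, as a shift and turn from the pose commanded when the call began, along the tool's axes at that moment; what a row does not reach only later rows make up. A row lasts 1/10 s, in which the tool goes at most 50 mm and 8.59 degrees, less where a joint would pass 70% of its speed; a pose out of reach is approached as far as the arm can. A call with a number of a shift or a turn outside -1 to 1 is refused whole. A call with a gripper value outside its range is refused whole. "claw" is the closure, from 0 (fully open) to 1 (shut), set as the call begins (left out, the last holds). The fingers move at their own pace and stop on an object; "squeeze" is the grip in N (left out, the last holds). Time passes only in rows, so rows that repeat a pose let the fingers close. It gives the time, the measured TCP pose, the force and the opening at its end, in the units of the state.
- bot.read_state(): the state, without advancing time (a new reading comes with each control period).
- bot.camera(name): name is "scene" or "side" or "wrist"; returns a dict with "img" (400x640x3 uint8, blue, green, red), "intrinsics" (3x3 intrinsics, pixels), "D" ([k1, k2, p1, p2, k3] as OpenCV has them; the pictures are not rectified), "cam_to_world" (4x4, takes a point from camera to world coordinates); the wrist camera has in their place "mount" (4x4, takes a point from camera to tool coordinates, whose origin is the TCP and whose axes are the tool frame's). Camera axes: x right, y down, z forward; pixel columns grow to the right and rows downward; lengths in m; the calibration is good to about 2 mm. A picture is of the moment at which its call begins: read the wrist's pose just before it. There is no depth.
- bot.hand_in(): hands the job in, once; it reports no verdict.
The state is a dict: "time_s": time; "joint_positions": joint angles; "qvel": joint speeds; "joint_efforts": joint torques, N m; "eef_pos": TCP position; "ee_rot": TCP orientation; "ft_force": force on the tool from outside, world axes, zero at the start; "ft_torque": the same for the moment, N m; "width": finger opening in m.
Only numpy, scipy, OpenCV 4.12 (cv2) and the standard library are available. Lean on these libraries where they do the work, as an engineer would, in place of code of your own. Each camera call takes 0.05 s, during which the arm holds its last target. There are 200 camera calls.

## Task

Fit the slim nozzle with the blue grip to the doughnut filler: draw the coupler's red sleeve back until it catches and stays back by itself, then push the nozzle's plug gently down into the coupler, feeling for its seat without ramming it, until the sleeve springs forward again, fully home, and locks it. Let go of the nozzle, standing upright in the coupler, and leave the other nozzles in their stand and the other things on the bench alone.

Things in the scene. Friction and masses are not known exactly. Their poses are not given: they have to be found in the camera images.
- filler: Doughnut filler, fixed: steel outlet block 100 x 120 mm, 57 mm high, with the upright coupler on it; beside it, 80 to 330 mm along the filler's -y, a white pump housing 280 mm long in x, 150 mm high, with a steel hopper (210 mm across, top 250 mm above the bench). The origin lies on the bench on the coupler's axis; z is up.
- mouth (a point): Centre of the coupler's open mouth, 105 mm above the bench, z up along its axis: steel tube, bore 24 mm, outside 32 mm, standing 48 mm out of the outlet block. With the sleeve forward, locking balls 15 mm below the mouth bar the bore; with the sleeve back it is free. A spring-loaded valve pad waits in the bore about 24 mm below the mouth.
- seat (a point): Nominal seat of the plug's tip, on the axis 30 mm below the mouth. The true seat (with pad, balls and catch) is up to 3.5 mm higher or lower each time, unseen: feel it. The pad yields 6 mm under 2 to 10 N to a hard stop there; just short of it the catch trips, balls enter the plug's groove, the sleeve springs home. Released, it may rise 4 mm. Over 30 N between nozzle and filler is ramming.
- sleeve (a joint): Coupler sleeve, m: 0 forward (up, home), positive drawn back (down), stop at 0.0185. Red flange 64 mm across, hole 34 mm, 5 mm thick, top face 2 mm below the mouth at 0; skirt below 42 mm across. Takes 5 N at 0, up to 16 N on the way. Pressed 9 to 18 mm down (differs each time) it is caught and stays back; at its stop it always is. Finger tips can press the flange on both sides of the tube.
- nozzle: Nozzle to fit, 92 mm long, 150 g, origin at the tip (lower end) of its plug, z up to the spout: steel plug 22 mm across, chamfered, grooved, to 34 mm; collar 36 mm across, 34 to 40 mm; blue grip 24 mm across, 40 to 70 mm; slim spout 18 to 10 mm across, to 92 mm. Hangs by its collar in one of the stand's holes. Locked, its collar stays 1 to 12 mm above the mouth.
- stand: White block 80 mm (x) by 270 mm (y), 45 mm high, fixed; origin under its centre. Three holes 27 mm across and 42 mm deep at y = -90, 0 and +90 mm; the nozzles stand in these in any order.
- spare_a: Spare nozzle with yellow grip and a wide bell spout, plug and grip as on the blue one, 90 mm long, origin at the plug's tip, z up; stays in the stand.
- spare_b: Spare nozzle with black grip and a wide bell spout, otherwise as spare_a; stays in the stand.
- donut_a: Loose doughnut, 80 mm across, 26 mm high, origin under its centre, on the bench.
- donut_b: Loose doughnut, 80 mm across, 26 mm high, origin under its centre, on the bench.
- bowl: Loose steel bowl, 120 mm across, 55 mm high, origin under its centre.
- sugar: Loose sugar jar with blue cap, 70 mm across, 130 mm high, origin under its centre.
- scraper: Loose dough scraper lying flat, about 120 x 110 mm, 18 mm high, origin under its centre.
Things that resemble listed ones, but are neither listed nor needed, are in the scene too. What is shaped like the nozzle but pink or purple is not meant.

How it is judged:
On the way, in this order (a step that is already met when the one before it is completed fails the run):
1. the sleeve is drawn back, caught, and stays back by itself with nothing of the robot touching it (value of joint sleeve above 0.008 m and contact force between each of the arm, the fingers and filler below 0.3 N), for 0.3 s.
2. the nozzle's plug is in the mouth, at least 10 mm deep, with the sleeve still back (value of joint sleeve above 0.008 m and horizontal distance between nozzle and mouth below 0.004 m and z of nozzle in the frame of mouth below -0.01 m).
At the end, for the whole second after the job is handed in: The red sleeve is forward again to within 2 mm of home; the blue-gripped nozzle stands upright (within 6 degrees), at rest, released, its plug centred in the coupler (within 3 mm) with its tip at least 21 mm below the mouth (value of joint sleeve below 0.002 m and horizontal distance between nozzle and mouth below 0.003 m and z of nozzle in the frame of mouth below -0.021 m and angle between nozzle's own z axis and vertical below 0.1 rad and linear speed of nozzle below 0.02 m/s); the robot touches nothing.
It fails at once if the nozzle is rammed: more than 30 N between it and the filler (contact force between nozzle and filler above 30 N).
It fails at once if a spare nozzle is moved by more than 20 mm (distance of any of spare_a, spare_b from where it was at the start of the episode above 0.02 m).
It fails at once if another thing on the bench is moved by more than 30 mm (distance of any of donut_a, donut_b, bowl, sugar, scraper from where it was at the start of the episode above 0.03 m).
It also fails if it takes over 62 s, if anything falls off the work surface, if the arm or the gripper's body presses on something with over 40 N, if the wrist force passes 120 N, or if a joint passes its speed limit or range.

## Working session

There is one attempt and no reset: what is moved stays moved. The work goes in short steps, Python scripts to look and compute and a tool call to move; the robot and the scene stay as the last step left them, time stands still between calls to the robot, and variables do not carry over. Pictures are saved under pics/ and viewed, about 8 in all and at most 12, crops included, and the job is handed in when it is done.

Besides the shell and the picture viewer there is one more tool, called as a command line: name --argument value ..., lists and objects as JSON in quotes. servo_tool: Moves the arm, as the interface text tells. Scaled input: -1 to 1 covers 0.15 m each way for a shift and 120 degrees each way for a turn. Its arguments: {"type":"object","properties":{"steps":{"type":"array"},"claw":{"type":"number"},"squeeze":{"type":"number"}},"required":["steps"]}

```bash
mkdir -p pics; cat > h.py <<'E'
from rig import bot
import numpy as np, cv2
def snap(n,f,crop=None,s=1):
    st=bot.read_state(); c=bot.camera(n); cv2.imwrite('pics/'+f,c['img'])
    K=np.array(c['intrinsics']);D=np.array(c['D'])
    if n=='wrist':
        T=np.eye(4);T[:3,:3]=st['ee_rot'];T[:3,3]=st['eef_pos'];T=T@np.array(c['mount'])
    else: T=np.array(c['cam_to_world'])
    np.savez('pics/'+f+'.npz',K=K,D=D,T=T); return c['img']
def ray(f,uv):
    d=np.load('pics/'+f+'.npz');p=cv2.undistortPoints(np.array([[uv]],float),d['K'],d['D'])[0,0]
    return d['T'][:3,3],d['T'][:3,:3]@np.array([p[0],p[1],1])
def atz(f,uv,z):
    o,r=ray(f,uv);return (o+r*(z-o[2])/r[2]).round(4)
def proj(f,P):
    d=np.load('pics/'+f+'.npz');Ti=np.linalg.inv(d['T'])
    return cv2.projectPoints(np.array(P,float).reshape(-1,3),cv2.Rodrigues(Ti[:3,:3])[0],Ti[:3,3],d['K'],d['D'])[0][:,0].round(1)
E
python3 - <<'E'
from h import *
a=snap('scene','s0.png');b=snap('wrist','w0.png');c=snap('side','d0.png')
for f in('s0.png','w0.png','d0.png'):print(f,np.load('pics/'+f+'.npz')['T'].round(3).tolist())
s=bot.read_state();print(s['time_s'],s['width'],s['ft_force'],np.array(s['ee_rot']).round(3).tolist())
E
```

```text
s0.png [[0.786, 0.389, -0.48, 1.046], [0.618, -0.472, 0.628, -0.484], [0.018, -0.791, -0.612, 0.759], [0.0, 0.0, 0.0, 1.0]]
w0.png [[1.0, -0.0, -0.002, 0.65], [-0.001, -0.955, -0.295, 0.081], [-0.002, 0.295, -0.955, 0.384], [0.0, 0.0, 0.0, 1.0]]
d0.png [[-0.811, -0.342, 0.475, 0.085], [-0.585, 0.461, -0.667, 0.839], [0.009, -0.819, -0.574, 0.668], [0.0, 0.0, 0.0, 1.0]]
0.15 0.08689326702987357 [ 0.49625743 -0.06467452 -0.17633237] [[1.0, -0.0, -0.001], [-0.0, -1.0, -0.0], [-0.001, 0.0, -1.0]]
```

View pics/s0.png

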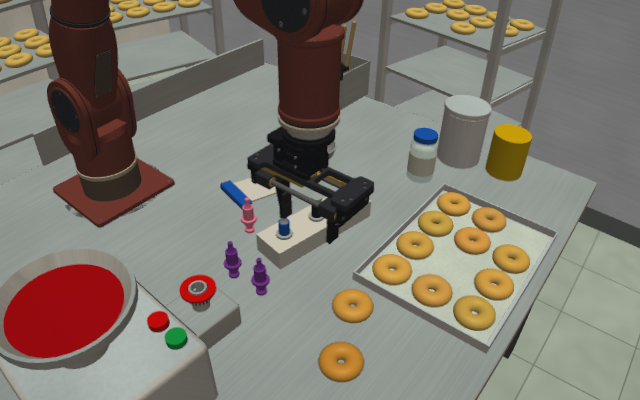

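View pics/d0.png

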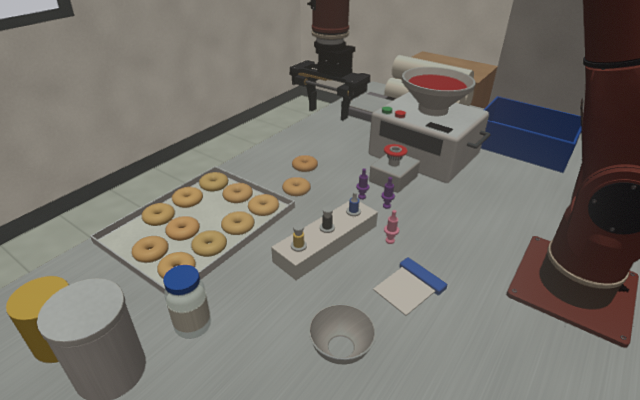

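Scene view: the coupler is near (198,289), the blue nozzle near (284,232) and two purple decoys between them. Side view: the coupler is near (396,152) and the blue nozzle near (354,207). I'll enlarge both.

```bash
python3 - <<'E'
from h import *
a=cv2.imread('pics/s0.png')[190:310,160:320];b=cv2.imread('pics/d0.png')[130:250,340:420]
o=np.hstack([cv2.resize(a,None,fx=3.3,fy=3.3,interpolation=2),cv2.resize(b,None,fx=3.3,fy=3.3,interpolation=2)])
cv2.imwrite('pics/c0.png',o)
def tri(p,q):
    o1,r1=ray('s0.png',p);o2,r2=ray('d0.png',q)
    s=np.linalg.lstsq(np.c_[r1,-r2],o2-o1,rcond=None)[0];return ((o1+r1*s[0]+o2+r2*s[1])/2).round(4),np.linalg.norm(o1+r1*s[0]-o2-r2*s[1]).round(4)
print(tri((198,288),(396,151)),tri((284,237),(354,214)))
print(atz('s0.png',(198,288),.105),atz('d0.png',(396,151),.105))
E
```

```text
(array([ 0.5135, -0.1393,  0.1001]), np.float64(0.0031)) (array([0.4946, 0.107 , 0.0396]), np.float64(0.0041))
[ 0.5191 -0.1413  0.105 ] [ 0.509  -0.1326  0.105 ]
```

View pics/c0.png

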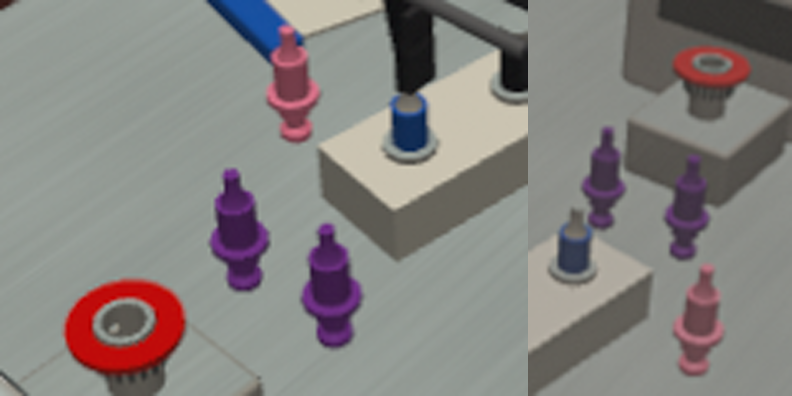

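View pics/w0.png

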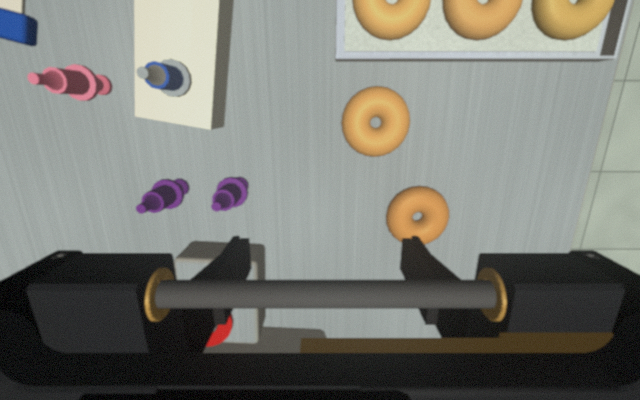

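Wrist view: the blue collar is at about (172,77), and the coupler is partly hidden at lower left. Crops put the mouth at scene (197.3,287.6) and side (395.8,149.4), and the collar at scene (284.4,233.5) and side (353.9,210.3).

```bash
python3 - <<'E'
from h import *
print('mouth',atz('s0.png',(197.3,287.6),.105),atz('d0.png',(395.8,149.4),.105))
print('noz',atz('s0.png',(284.4,233.5),.051),atz('d0.png',(353.9,210.3),.051),atz('w0.png',(172,77),.051))
print('block',[atz('w0.png',p,.057) for p in((178,243),(262,243),(262,338))])
print('pink base',atz('w0.png',(106,85),0.0),'purple',atz('w0.png',(183,186),0.0),atz('w0.png',(242,185),0))
print('stand',[atz('w0.png',p,.045) for p in((135,117),(213,128),(230,5))])
E
```

```text
mouth [ 0.5175 -0.1415  0.105 ] [ 0.5137 -0.1406  0.105 ]
noz [0.4985 0.1075 0.051 ] [0.4938 0.1062 0.051 ] [0.496  0.1086 0.051 ]
block [array([ 0.4796, -0.0702,  0.057 ]), array([ 0.5766, -0.0702,  0.057 ]), array([ 0.5684, -0.2029,  0.057 ])]
pink base [0.3942 0.1043 0.    ] purple [ 0.4675 -0.0169  0.    ] [ 0.5431 -0.0157  0.    ]
stand [array([0.4483, 0.0698, 0.045 ]), array([0.5297, 0.0584, 0.045 ]), array([0.5583, 0.1734, 0.045 ])]
```

servo_tool --steps '[[[-0.3,0.25,0,0,0,0],[-0.6,0.5,0,0,0,0],[-0.893,0.733,0,0,0,0],[-0.893,0.733,0,0,0,0],[-0.893,0.733,0,0,0,0],[-0.893,0.733,0,0,0,0],[-0.893,0.733,0,0,0,0]]]'

```text
time_s: 0.85
eef_pos: [0.5168, -0.1089, 0.4046]
ee_rot: [[1.0, 0.002, 0.0], [0.002, -1.0, 0.0], [0.0, -0.0, -1.0]]
ft_force: [0.5, -0.6, -0.1]
width: 0.0868
```

```bash
python3 - <<'E'
from h import *
a=snap('wrist','w1.png')
s=bot.read_state();print(s['time_s'],s['eef_pos'],s['width'],proj('w1.png',[.516,-.141,.105]))
E
```

```text
0.9 [ 0.51685365 -0.10878601  0.40452915] 0.08724010500071636 [[324.2 227.8]]
```

View pics/w1.png

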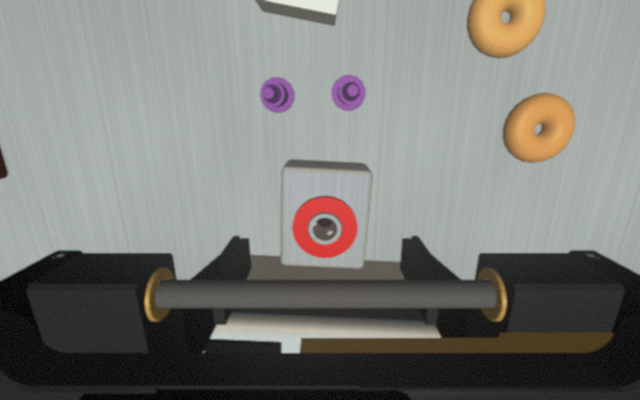

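Wrist view: the red flange is centred at about (324,228) with the mouth in it, as predicted. I'll fit the red ring.

```bash
python3 - <<'E'
from h import *
a=cv2.imread('pics/w1.png').astype(int)
m=((a[...,2]>120)&(a[...,1]<60)).astype(np.uint8)
c=max(cv2.findContours(m,0,1)[0],key=cv2.contourArea);e=cv2.fitEllipse(c);print(e,atz('w1.png',e[0],.103))
E
```

```text
((310.90350341796875, 248.8815460205078), (5.799472332000732, 9.729084014892578), 122.82315826416016) [ 0.5027 -0.1644  0.103 ]
```

```bash
python3 - <<'E'
from h import *
a=cv2.imread('pics/w1.png').astype(int)
print(a[228,300],a[228,350])
m=((a[...,2]>130)&(a[...,1]<.5*a[...,2])&(a[...,0]<.5*a[...,2])).astype(np.uint8); m[:150]=0
c=max(cv2.findContours(m,0,1)[0],key=cv2.contourArea);e=cv2.fitEllipse(c);print(e,atz('w1.png',e[0],.103))
E
```

```text
[ 66  68 217] [ 62  65 217]
((324.4516906738281, 226.7815399169922), (59.72605514526367, 63.219669342041016), 90.32218170166016) [ 0.5163 -0.1407  0.103 ]
```

servo_tool --steps '[[[-0.003,0.213,0.1,0,0,0],[-0.003,0.213,0.35,0,0,0],[-0.003,0.213,0.6,0,0,0],[-0.003,0.213,0.69,0,0,0],[-0.003,0.213,0.69,0,0,0],[-0.003,0.213,0.69,0,0,0],[-0.003,0.213,0.69,0,0,0],[-0.003,0.213,0.69,0,0,0]]]' --claw 0.52 --squeeze 20

```text
time_s: 1.7
eef_pos: [0.5162, -0.1419, 0.3029]
ee_rot: [[1.0, 0.0, 0.003], [0.0, -1.0, -0.0], [0.003, 0.0, -1.0]]
ft_force: [-0.8, -0.2, -0.5]
width: 0.0424
```

```bash
python3 - <<'E'
from h import *
a=snap('wrist','w2.png');b=snap('side','d2.png');c=snap('scene','s2.png')
f=lambda i,x0,y0,w,h:cv2.resize(i[y0:y0+h,x0:x0+w],(int(w*400/h),400),interpolation=2)
cv2.imwrite('pics/c2.png',np.hstack([f(b,345,80,100,110),f(c,140,210,110,110)]))
E
```

```text
(no output)
```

View pics/c2.png

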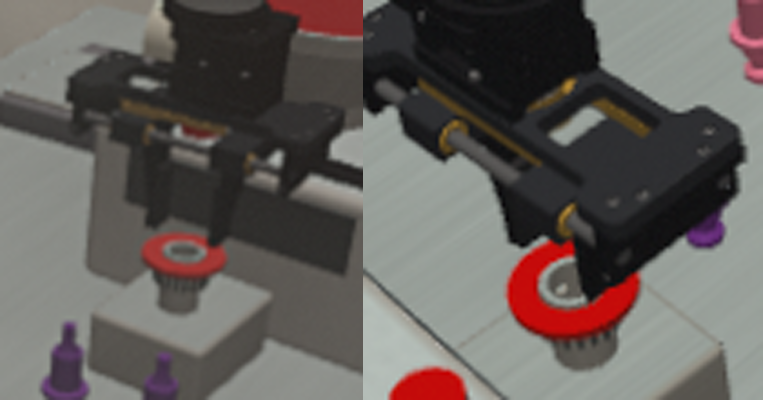

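The fingers straddle the tube above the flange. Pressing.

servo_tool --steps '[[[0,0,0.06,0,0,0],[0,0,0.11,0,0,0],[0,0,0.13,0,0,0],[0,0,0.15,0,0,0],[0,0,0.17,0,0,0],[0,0,0.19,0,0,0],[0,0,0.21,0,0,0],[0,0,0.22,0,0,0],[0,0,0.23,0,0,0],[0,0,0.235,0,0,0],[0,0,0.235,0,0,0],[0,0,0.235,0,0,0]]]'

```text
time_s: 3.05
eef_pos: [0.5156, -0.1419, 0.2671]
ee_rot: [[1.0, -0.0, 0.0], [-0.0, -1.0, 0.0], [0.0, -0.0, -1.0]]
ft_force: [-6.3, 1.6, 16.0]
width: 0.0419
```

servo_tool --steps '[[[0,0,0.005,0,0,0],[0,0,0.01,0,0,0],[0,0,0.013,0,0,0],[0,0,0.013,0,0,0]]]'

```text
time_s: 3.45
eef_pos: [0.5157, -0.142, 0.2669]
ee_rot: [[1.0, -0.0, 0.001], [-0.0, -1.0, 0.0], [0.001, -0.0, -1.0]]
ft_force: [-15.0, 4.3, 36.0]
width: 0.0414
```

At the stop (36 N, no further travel). Lift off slowly and check.

servo_tool --steps '[[[0,0,-0.02,0,0,0],[0,0,-0.06,0,0,0],[0,0,-0.15,0,0,0],[0,0,-0.3,0,0,0],[0,0,-0.5,0,0,0],[0,0,-0.7,0,0,0],[0,0,-0.7,0,0,0],[0,0,-0.7,0,0,0]]]'

```text
time_s: 4.25
eef_pos: [0.5156, -0.1419, 0.3696]
ee_rot: [[1.0, -0.0, 0.001], [-0.0, -1.0, -0.0], [0.001, 0.0, -1.0]]
ft_force: [0.2, -0.7, -1.0]
width: 0.0416
```

```bash
python3 - <<'E'
from h import *
b=snap('side','d3.png');c=snap('scene','s3.png')
f=lambda i,x0,y0,w,h:cv2.resize(i[y0:y0+h,x0:x0+w],(int(w*400/h),400),interpolation=2)
cv2.imwrite('pics/c3.png',np.hstack([f(b,345,110,90,90),f(c,150,240,90,90)]))
print(bot.read_state()['ft_force'])
E
```

```text
[-0.24935435 -0.8279565  -0.03751096]
```

View pics/c3.png

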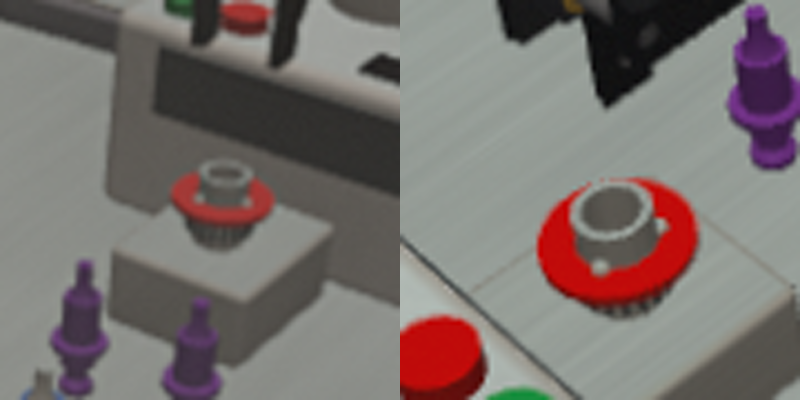

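The sleeve is caught back: the bare tube stands out of the flange and nothing touches it. Now to the nozzle.

servo_tool --steps '[[[0,-0.3,0,0,0,0],[-0.06,-0.6,0,0,0,0],[-0.131,-0.95,0,0,0,0],[-0.131,-1,0,0,0,0]]]' --claw 0.33

```text
time_s: 4.75
eef_pos: [0.4945, 0.0136, 0.3679]
ee_rot: [[1.0, 0.007, -0.003], [0.007, -1.0, 0.001], [-0.003, -0.001, -1.0]]
ft_force: [1.0, -1.4, 0.6]
width: 0.0572
```

servo_tool --steps '[[[0,-0.3,0,0,0,0],[0,-0.6,0,0,0,0],[0,-0.85,0,0,0,0],[0,-0.85,0,0,0,0],[0,-0.85,0,0,0,0],[0,-0.85,0,0,0,0],[0,-0.85,0,0,0,0]]]'

```text
time_s: 5.45
eef_pos: [0.4962, 0.134, 0.3687]
ee_rot: [[1.0, -0.002, -0.001], [-0.002, -1.0, -0.001], [-0.001, 0.001, -1.0]]
ft_force: [0.9, -0.5, -0.9]
width: 0.0582
```

```bash
python3 - <<'E'
from h import *
a=snap('wrist','w4.png')
s=bot.read_state();print(s['time_s'],s['eef_pos'],s['width'],proj('w4.png',[.496,.108,.051]))
cv2.imwrite('pics/c4.png',cv2.resize(a[100:340,160:480],None,fx=2.5,fy=2.5,interpolation=2))
E
```

```text
5.5 [0.49612309 0.13423048 0.36885411] 0.05835895327912948 [[325.1 215.3]]
```

View pics/c4.png

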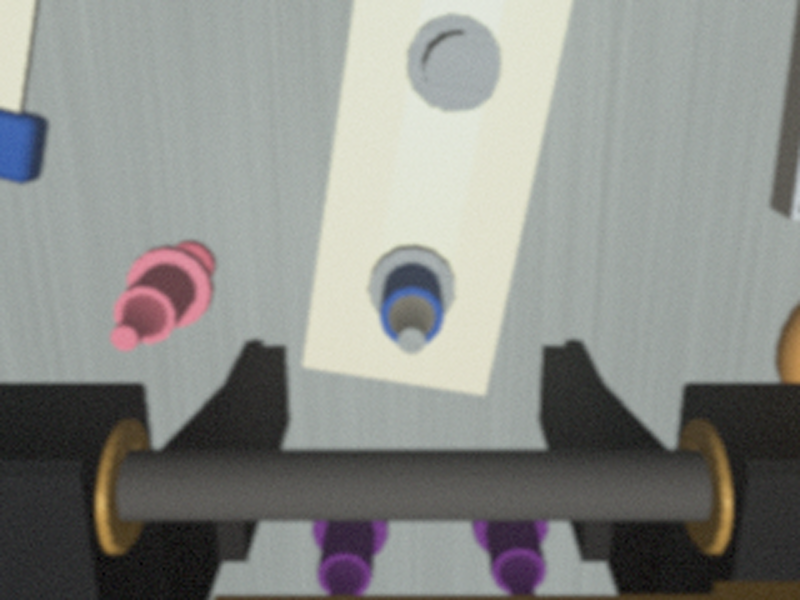

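The collar is at (324.8,214.8), within 0.5 px of the prediction. Descending to the grip.

servo_tool --steps '[[[0,0.175,0.2,0,0,0],[0,0.175,0.5,0,0,0],[0,0.175,0.75,0,0,0],[0,0.175,0.868,0,0,0],[0,0.175,0.868,0,0,0],[0,0.175,0.868,0,0,0],[0,0.175,0.868,0,0,0]]]'

```text
time_s: 6.2
eef_pos: [0.4967, 0.1093, 0.2404]
ee_rot: [[1.0, -0.001, 0.002], [-0.001, -1.0, 0.001], [0.002, -0.001, -1.0]]
ft_force: [0.3, 0.5, 0.9]
width: 0.0582
```

servo_tool --steps '[[[0,0,0,0,0,0],[0,0,0,0,0,0],[0,0,0,0,0,0],[0,0,0,0,0,0],[0,0,0,0,0,0],[0,0,0,0,0,0]]]' --claw 1 --squeeze 25

```text
time_s: 6.8
eef_pos: [0.4959, 0.1093, 0.2389]
ee_rot: [[1.0, 0.0, -0.0], [0.0, -1.0, -0.0], [-0.0, 0.0, -1.0]]
ft_force: [-0.5, 0.5, 0.6]
width: 0.023
```

servo_tool --steps '[[[0,0,-0.15,0,0,0],[0,0,-0.4,0,0,0],[0,0,-0.7,0,0,0],[0,0,-0.9,0,0,0],[0,0.2,-0.9,0,0,0],[0,0.45,-0.9,0,0,0],[0.06,0.7,-0.9,0,0,0],[0.136,0.95,-0.9,0,0,0]]]'

```text
time_s: 7.6
eef_pos: [0.516, -0.0345, 0.3739]
ee_rot: [[1.0, 0.0, -0.0], [0.0, -1.0, -0.0], [-0.0, 0.0, -1.0]]
ft_force: [-0.0, 1.0, -1.3]
width: 0.0228
```

servo_tool --steps '[[[0,0.25,0,0,0,0],[0,0.5,0,0,0,0],[0,0.65,0,0,0,0],[0,0.708,0,0,0,0],[0,0.708,0.06,0,0,0],[0,0.708,0.12,0,0,0],[0,0.708,0.12,0,0,0],[0,0.708,0.12,0,0,0],[0,0.708,0.12,0,0,0]]]'

```text
time_s: 8.5
eef_pos: [0.5165, -0.1386, 0.356]
ee_rot: [[1.0, 0.001, 0.0], [0.001, -1.0, 0.0], [0.0, -0.0, -1.0]]
ft_force: [0.4, -0.1, -0.5]
width: 0.0233
```

```bash
python3 - <<'E'
from h import *
a=snap('wrist','w5.png');b=snap('side','d5.png');c=snap('scene','s5.png')
s=bot.read_state();print(s['time_s'],s['eef_pos'],s['width'],s['ft_force'])
f=lambda i,x0,y0,w,h:cv2.resize(i[y0:y0+h,x0:x0+w],(int(w*560/h),560),interpolation=2)
cv2.imwrite('pics/c5.png',np.hstack([f(b,365,95,60,84),f(c,170,225,60,84)]))
print(proj('w5.png',[.5163,-.1407,.105]))
E
```

```text
8.65 [ 0.51644682 -0.13916716  0.35616077] 0.022842523253517263 [-0.50697153  0.6540537  -1.13528832]
[[324.6 215.6]]
```

View pics/c5.png

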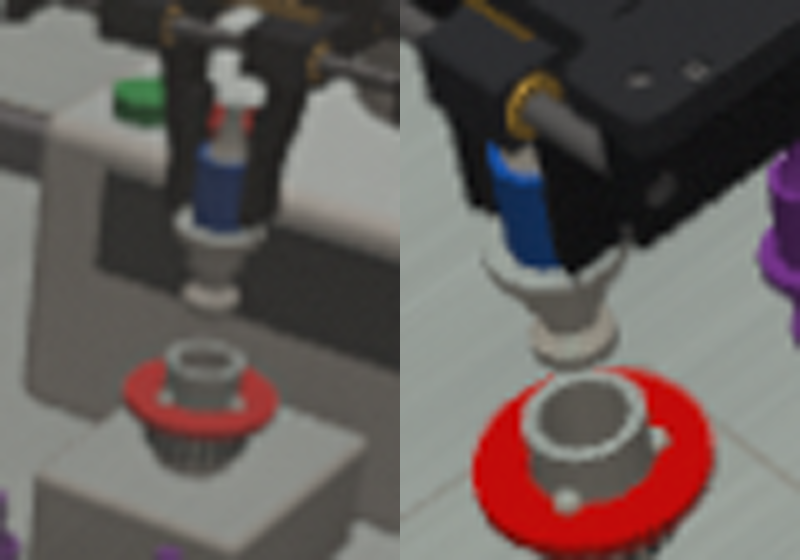

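```bash
python3 - <<'E'
from h import *
k=560/84
for f,o,mo,ti,co in(('d5.png',(365,95),(206,360),(212,297),(221,227)),('s5.png',(170,225),(584,415),(574,338),(557,262))):
    M=np.array(mo)/k+o; m=atz(f,M,.105)
    P=proj(f,[m,m+[0,0,.023],m+[0,0,.061]])
    print(f,'mouth',m,'axis pts crop',((P-o)*k).round(1).tolist(),'seen tip',ti,'collar',co)
    for n,p,z in(('tip',ti,.128),('col',co,.165)):
        print(n,atz(f,np.array(p)/k+o,z)-m, 'per +x,+y 1mm px:',((proj(f,[m+[.01,0,.023],m+[0,.01,.023]])-P[1])*k/10).round(2).tolist())
E
```

```text
d5.png mouth [ 0.5146 -0.1428  0.105 ] axis pts crop [[206.0, 360.0], [212.0, 310.7], [223.3, 226.7]] seen tip (212, 297) collar (221, 227)
tip [ 0.0057 -0.0109  0.023 ] per +x,+y 1mm px: [[-2.13, -0.67], [-1.07, 0.87]]
col [ 0.0013 -0.001   0.06  ] per +x,+y 1mm px: [[-2.13, -0.67], [-1.07, 0.87]]
s5.png mouth [ 0.5977 -0.0734  0.105 ] axis pts crop [[584.0, 414.7], [578.7, 353.3], [568.7, 247.3]] seen tip (574, 338) collar (557, 262)
tip [-0.0047  0.0033  0.023 ] per +x,+y 1mm px: [[2.8, 1.87], [2.67, -2.13]]
col [ 0.0005 -0.0048  0.06  ] per +x,+y 1mm px: [[2.8, 1.87], [2.67, -2.13]]
```

```bash
python3 - <<'E'
from h import *
k=560/84;f='s5.png';o=(170,225)
m=atz(f,np.array((184,415))/k+o,.105);P=proj(f,[m,m+[0,0,.023],m+[0,0,.061]])
print(m,((P-o)*k).round(1).tolist(),((proj(f,[m+[.01,0,.023],m+[0,.01,.023]])-P[1])*k/10).round(2).tolist())
E
```

```text
[ 0.5173 -0.1406  0.105 ] [[184.0, 415.3], [171.3, 354.0], [150.0, 248.0]] [[2.6, 1.8], [2.93, -2.13]]
```

servo_tool --steps '[[[-0.001,0.006,0.04,0,0,0],[-0.001,0.006,0.09,0,0,0],[-0.001,0.006,0.12,0,0,0],[-0.001,0.006,0.14,0,0,0],[-0.001,0.006,0.15,0,0,0],[-0.001,0.006,0.16,0,0,0],[-0.001,0.006,0.167,0,0,0],[-0.001,0.006,0.167,0,0,0]]]' --squeeze 18

```text
time_s: 9.45
eef_pos: [0.5162, -0.1403, 0.3308]
ee_rot: [[1.0, -0.0, 0.0], [-0.0, -1.0, -0.0], [0.0, 0.0, -1.0]]
ft_force: [-0.1, 1.0, -0.5]
width: 0.023
```

servo_tool --steps '[[[0,0,0.007,0,0,0],[0,0,0.014,0,0,0],[0,0,0.014,0,0,0]]]'

```text
time_s: 9.75
eef_pos: [0.5161, -0.1403, 0.3286]
ee_rot: [[1.0, -0.0, -0.0], [-0.0, -1.0, 0.0], [-0.0, -0.0, -1.0]]
ft_force: [0.2, 0.8, -1.4]
width: 0.0231
```

servo_tool --steps '[[[0,0,0.007,0,0,0],[0,0,0.014,0,0,0],[0,0,0.014,0,0,0]]]'

```text
time_s: 10.05
eef_pos: [0.5161, -0.1403, 0.3264]
ee_rot: [[1.0, -0.0, -0.0], [-0.0, -1.0, 0.0], [-0.0, -0.0, -1.0]]
ft_force: [-0.2, -0.3, -1.0]
width: 0.0235
```

servo_tool --steps '[[[0,0,0.01,0,0,0],[0,0,0.02,0,0,0],[0,0,0.02,0,0,0]]]'

```text
time_s: 10.35
eef_pos: [0.5161, -0.1403, 0.3233]
ee_rot: [[1.0, -0.0, -0.0], [-0.0, -1.0, 0.0], [-0.0, -0.0, -1.0]]
ft_force: [-1.1, 0.5, -1.7]
width: 0.0236
```

servo_tool --steps '[[[0,0,0.01,0,0,0],[0,0,0.02,0,0,0],[0,0,0.02,0,0,0]]]'

```text
time_s: 10.65
eef_pos: [0.5161, -0.1402, 0.3203]
ee_rot: [[1.0, -0.0, -0.0], [-0.0, -1.0, 0.0], [-0.0, -0.0, -1.0]]
ft_force: [0.3, 0.4, -1.8]
width: 0.0233
```

servo_tool --steps '[[[0,0,0.01,0,0,0],[0,0,0.02,0,0,0],[0,0,0.02,0,0,0]]]'

```text
time_s: 10.95
eef_pos: [0.5161, -0.1403, 0.3173]
ee_rot: [[1.0, -0.0, -0.0], [-0.0, -1.0, 0.0], [-0.0, -0.0, -1.0]]
ft_force: [0.0, 0.3, -0.4]
width: 0.0233
```

servo_tool --steps '[[[0,0,0.01,0,0,0],[0,0,0.02,0,0,0],[0,0,0.02,0,0,0]]]'

```text
time_s: 11.25
eef_pos: [0.5161, -0.1402, 0.3143]
ee_rot: [[1.0, -0.0, -0.0], [-0.0, -1.0, 0.0], [-0.0, -0.0, -1.0]]
ft_force: [0.0, 0.3, -1.2]
width: 0.0238
```

servo_tool --steps '[[[0,0,0.007,0,0,0],[0,0,0.014,0,0,0],[0,0,0.014,0,0,0]]]'

```text
time_s: 11.55
eef_pos: [0.5161, -0.1403, 0.3123]
ee_rot: [[1.0, -0.0, -0.0], [-0.0, -1.0, 0.0], [-0.0, -0.0, -1.0]]
ft_force: [-0.2, -0.2, -1.3]
width: 0.0236
```

servo_tool --steps '[[[0,0,0.007,0,0,0],[0,0,0.014,0,0,0],[0,0,0.014,0,0,0]]]'

```text
time_s: 11.85
eef_pos: [0.5161, -0.1402, 0.3102]
ee_rot: [[1.0, -0.0, -0.0], [-0.0, -1.0, 0.0], [-0.0, -0.0, -1.0]]
ft_force: [0.3, 0.1, -0.5]
width: 0.0232
```

servo_tool --steps '[[[0,0,0.005,0,0,0],[0,0,0.01,0,0,0],[0,0,0.01,0,0,0]]]'

```text
time_s: 12.15
eef_pos: [0.5161, -0.1403, 0.3088]
ee_rot: [[1.0, -0.0, -0.0], [-0.0, -1.0, 0.0], [-0.0, -0.0, -1.0]]
ft_force: [-0.7, -0.3, -1.5]
width: 0.0234
```

servo_tool --steps '[[[0,0,0.005,0,0,0],[0,0,0.01,0,0,0],[0,0,0.01,0,0,0]]]'

```text
time_s: 12.45
eef_pos: [0.5162, -0.1403, 0.3075]
ee_rot: [[1.0, -0.0, 0.0], [-0.0, -1.0, -0.0], [0.0, 0.0, -1.0]]
ft_force: [-0.6, -0.1, 0.6]
width: 0.0237
```

servo_tool --steps '[[[0,0,0.005,0,0,0],[0,0,0.01,0,0,0],[0,0,0.01,0,0,0]]]'

```text
time_s: 12.75
eef_pos: [0.5163, -0.1403, 0.3062]
ee_rot: [[1.0, -0.0, 0.0], [-0.0, -1.0, -0.0], [0.0, 0.0, -1.0]]
ft_force: [-0.7, -0.5, 3.8]
width: 0.0238
```

The pad was felt at TCP z ≈ 0.3077, so the stop should be near 0.3017.

servo_tool --steps '[[[0,0,0.005,0,0,0],[0,0,0.01,0,0,0],[0,0,0.01,0,0,0]]]'

```text
time_s: 13.05
eef_pos: [0.5162, -0.1403, 0.3044]
ee_rot: [[1.0, -0.0, 0.0], [-0.0, -1.0, -0.0], [0.0, 0.0, -1.0]]
ft_force: [0.1, -1.1, 3.2]
width: 0.0237
```

servo_tool --steps '[[[0,0,0.003,0,0,0],[0,0,0.006,0,0,0],[0,0,0.006,0,0,0]]]'

```text
time_s: 13.35
eef_pos: [0.5162, -0.1403, 0.3034]
ee_rot: [[1.0, -0.0, 0.0], [-0.0, -1.0, -0.0], [0.0, 0.0, -1.0]]
ft_force: [-0.3, -0.5, 2.6]
width: 0.0233
```

servo_tool --steps '[[[0,0,0.003,0,0,0],[0,0,0.006,0,0,0],[0,0,0.006,0,0,0]]]'

```text
time_s: 13.65
eef_pos: [0.5162, -0.1402, 0.3024]
ee_rot: [[1.0, 0.0, -0.0], [0.0, -1.0, 0.0], [-0.0, -0.0, -1.0]]
ft_force: [0.4, -0.6, 0.8]
width: 0.0234
```

servo_tool --steps '[[[0,0,0.002,0,0,0],[0,0,0.005,0,0,0],[0,0,0.005,0,0,0]]]'

```text
time_s: 13.95
eef_pos: [0.5162, -0.1402, 0.3018]
ee_rot: [[1.0, -0.0, -0.0], [-0.0, -1.0, -0.0], [-0.0, 0.0, -1.0]]
ft_force: [1.5, -0.3, 0.6]
width: 0.0233
```

```bash
python3 - <<'E'
from h import *
b=snap('side','d6.png');c=snap('scene','s6.png')
f=lambda i,x0,y0,w,h:cv2.resize(i[y0:y0+h,x0:x0+w],(int(w*560/h),560),interpolation=2)
cv2.imwrite('pics/c6.png',np.hstack([f(b,365,110,60,84),f(c,170,240,60,84)]))
E
```

```text
(no output)
```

View pics/c6.png

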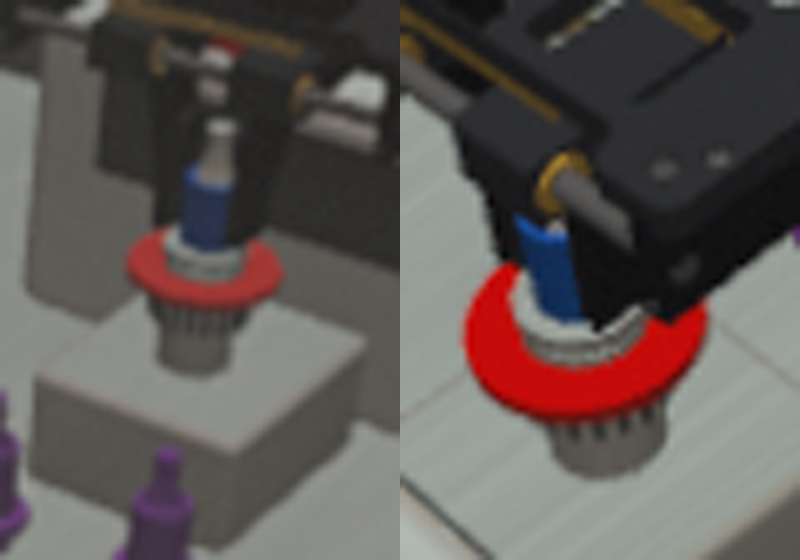

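The sleeve has sprung forward around the collar. Release and retreat.

servo_tool --steps '[[[0,0,0,0,0,0],[0,0,0,0,0,0],[0,0,0,0,0,0],[0,0,0,0,0,0],[0,0,0,0,0,0],[0,0,-0.1,0,0,0],[0,0,-0.3,0,0,0],[0,0,-0.6,0,0,0],[0,-0.2,-0.8,0,0,0],[0,-0.2,-0.8,0,0,0],[0,-0.2,-0.8,0,0,0],[0,-0.2,-0.8,0,0,0]]]' --claw 0.35

```text
time_s: 15.25
eef_pos: [0.5158, -0.1109, 0.4206]
ee_rot: [[1.0, -0.001, -0.002], [-0.001, -1.0, -0.0], [-0.002, 0.0, -1.0]]
ft_force: [0.6, 0.2, -1.7]
width: 0.0563
```

```bash
python3 - <<'E'
from h import *
a=snap('wrist','w7.png');b=snap('side','d7.png');c=snap('scene','s7.png')
f=lambda i,x0,y0,w,h:cv2.resize(i[y0:y0+h,x0:x0+w],(int(w*400/h),400),interpolation=2)
cv2.imwrite('pics/c7.png',np.hstack([f(b,365,110,55,84),f(c,170,240,55,84),f(a,270,160,100,150)]))
for i,(n,im) in enumerate((('d',b),('s',c))):
    r0=cv2.imread(f'pics/{n}0.png').astype(int)
    def yc(im):
        im=im.astype(int);y0,y1,x0,x1=((130,185,370,425),(265,315,170,222))[i]
        q=im[y0:y1,x0:x1];m=(q[...,2]>110)&(q[...,1]<.5*q[...,2])&(q[...,0]<.5*q[...,2]);v=np.nonzero(m);return v[0].min()+y0,v[0].max()+y0,v[1].min()+x0,v[1].max()+x0
    print(n,'home',yc(r0),'now',yc(im))
s=bot.read_state();print(s['time_s'],s['eef_pos'],s['ft_force'],s['width'])
E
```

```text
d home (np.int64(144), np.int64(155), np.int64(384), np.int64(406)) now (np.int64(145), np.int64(155), np.int64(384), np.int64(406))
s home (np.int64(275), np.int64(302), np.int64(180), np.int64(215)) now (np.int64(275), np.int64(302), np.int64(180), np.int64(215))
15.4 [ 0.51589041 -0.11094553  0.42060741] [-0.32486516  0.36045823  1.06736249] 0.056747260970984696
```

View pics/c7.png

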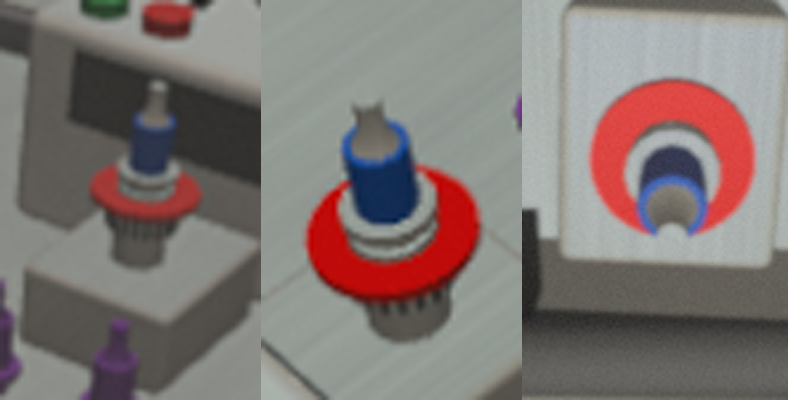

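The sleeve flange is back at its home pixels, and the nozzle stands upright and centred in the coupler. Handing in.

```bash
python3 -c "
from rig import bot
print(bot.hand_in())"
```

```text
the job is handed in; nothing more can be done
None
```

The blue-gripped nozzle is locked in the coupler and released, and I handed the job in at about 15.4 s of the 62 s allowed. No verdict was reported.

- **Sleeve drawn back:** I pressed the flange to its stop (36 N on the wrist). After I lifted off, the pictures showed it staying back by itself.
- **Nozzle seated:** I lifted it out of the stand and lowered it in small steps. The pad was felt about 24 mm below the mouth, and I pressed on roughly 6 mm until the catch tripped. The readings between steps peaked at 3.8 N during insertion, far below the 30 N limit.
- **Last checks:** The red flange is within one pixel of its starting position in both the side and scene pictures. The nozzle looks upright and centred, the gripper is open and about 120 mm above where it let go, and the wrist force is at noise level.
- **Not checked at the end:** I took no final picture of the spare nozzles or loose items. No unexpected contact force showed up while moving near them.
- **Disagreements:** The two fixed cameras placed the mouth about 4 mm apart in x. I used the wrist-camera fit instead, and the plug then went in without side force. Just before the insertion, the plug's tip also appeared about 6 mm higher in the pictures than worked out from the arm's position. I put this down to my pixel reading.

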